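# Put the sanding block away and latch the cabinet door

## Task

Put the paper-wrapped sanding block flat in the pulled-out tray of the small plywood cabinet, slide the tray fully home, then swing the door to and push it gently until its sprung tongue rides over the strike and snaps in, so that the door stays shut by itself. Do not slam or force the door, and leave the other things on the bench alone.

Things in the scene. Friction and masses are not known exactly. Their poses are not given: they have to be found in the camera images.
- sanding_block: loose dark wooden block wrapped in a band of abrasive paper, 36 x 78 x 24 mm (own x, y, z), 0.05 to 0.10 kg, lying flat; origin at the centre of its underside; grip it across the 36 mm (its x)
- wood_block: bystander: plain pale maple block, 64 x 41 x 24 mm, loose; leave it; origin at the centre of its underside
- end_nippers: bystander: small black-handled nippers, 74 x 68 x 11 mm, loose; leave alone
- pencil: bystander: pencil, 7 mm thick, 156 mm long, loose; leave alone
- chuck_key: bystander: dark steel chuck key, 58 x 45 x 18 mm, loose; leave alone
- dowel_short: bystander: short pale wooden plug standing on end, 29 mm across, 36 mm tall, loose; leave alone
- cabinet: low plywood cabinet fixed to the bench, 150 deep (own x) x 224 wide (own y) x 92 mm tall; origin at the centre of its underside; its own -x is the open front, front edge at own x = -75 mm. It has a roof, so it is loaded only by the tray; a gripper body kept above 92 mm clears the roof
- strike_about (a point): nominal middle of the strike bar, on the cabinet's front at its right: an upright round steel bar 4 mm thick, z = 29 to 63 mm, own y = -85 mm, about 47 mm out from the front edge, with a rubber-tipped door stop 10 mm to its left. Bar and stop together are shimmed in or out by up to 9 mm (unmeasured, this point does not show it): feel where the latch snaps
- tray (a joint): how far the tray is pulled out of the cabinet, m: 0 = fully home against its end stop, grows towards the cabinet's own -x; starts 0.088 to 0.103. It slides with 1 to 2 N
- tray_in (a point): centre of the tray's inner floor, 16 mm above the bench, axes parallel to the cabinet's, moves with the tray. Inside 115 (x) x 124 mm (y); side and back walls 16 mm over the inner floor, front wall 40 mm. At the start the roof covers the rear part; the block suits best with its centre 12 mm from here towards the front and its 78 mm along the cabinet's x
- tray_front (a point): middle of the outer face of the tray's front wall, 48 mm above the bench; the wall reaches up to 56 mm; push here towards the cabinet's own +x. With the tray home this face stands 7 mm out of the cabinet's front edge
- door (a joint): door angle, rad: about 0 = shut, grows as it opens; starts 1.6 to 1.9, open towards the robot. Leaf 20 mm thick, 172 mm from hinge to free edge, z = 9 to 83 mm; it stays where it is left. The tongue first touches the strike at about 0.075 to 0.14 rad; latched, the door rests anywhere from -0.055 to 0.06 rad by the shims, with 1 to 2 mm of play between strike and stop
- door_hinge (a point): point on the door's upright hinge line (z axis), 46 mm above the bench, at the cabinet's own x = -92, y = +92 mm (its left). Its axes turn with the door: the leaf runs along its own -y, outer face at own x = -20 mm, back face at own x = 0; shut, its axes are parallel to the cabinet's; at angle a they are turned by -a about z
- door_push (a point): the flat steel latch case on the door's outer face (66 wide, 60 high, 11 mm thick, 100 to 166 mm from the hinge): a point on its front, 132 mm from the hinge, 64 mm high. Push here square to the door (own +x), slowly, closed fingers from above. Riding the strike takes 6 to 13 N, dropping at the snap; then the stop is met. Over 18 N is forcing it
- tongue (a joint): how far the sprung tongue is pushed back into the door edge, m: 0 = fully out (open, or snapped in behind the strike), up to 0.009 while riding over the strike bar; spring 4 to 9 N. It sticks 10 mm out of the free edge at mid height, sloped on the door's back side, which meets the strike first. Its 9 mm thumb pin stands 12 mm out of the leaf, 85 mm from the hinge at height 46 mm
Things that resemble listed ones, but are neither listed nor needed, are in the scene too. What is shaped like the sanding_block but yellow is not meant.

How it is judged:
By the outcome, as a careful person would: the job done as asked, in the order asked, and still so for the second after the job is handed in, with the robot touching nothing.
It also fails if it takes over 67 s, if anything falls off the work surface, if the arm or the gripper's body presses on something with over 40 N, if the wrist force passes 120 N, or if a joint passes its speed limit or range.

## Robot

A 6-joint arm with a two-finger parallel gripper is mounted at the origin on a cart in front of the work surface, level with it; the furniture and walls round the work are solid. World frame = base frame: x ahead of the robot, y to its left, z up, the work surface at z = 0. Lengths are in m, angles in rad, forces in N, time in s.
With the tool pointing down it reaches from about 0.275 to 0.85 m from the base axis. Payload 19 kg.
Tool frame: the origin (TCP) lies at the very end of the fingers, on their centre line; the grasp point (between the pads) lies 19 mm behind it; z points along the fingers, y is the line along which they close (so a half turn about z gives the same grasp; the last joint's range is limited). The gripper opens to 85 mm and grips with 20 to 120 N. Pads are 22 mm wide; open, the fingers measure 114 mm over their backs; the gripper's body (76 mm by 85 mm) begins 54 mm behind the grasp point. The pads swing forward as they close: fully open they stand 13 mm farther back than shut.
Start: joints at [1.037, 0.15, 1.437, -0, 1.554, -0.134], TCP at [0.224, 0.53, 0.194] pointing down, gripper open.
Joint ranges: [-2.8, 2.8], [-0.68, 2.1], [0.12, 2.68], [-1.39, 4.53], [0.16, 2.79], [-2.81, 2.81]. Speed limits (rad/s): [1.89, 1.89, 2.22, 3.01, 3.01, 3.01].

## Interface

Orientations are given as [roll, pitch, yaw] about the fixed x, y, z axes, in that order (R = Rz(yaw) Ry(pitch) Rx(roll)).
In Python, from cell import robot, cams gives the robot as it stands.
- The arm moves only by the tool drive_tool, never from a script. Its argument "plan" is one flat list of numbers, 5 for each row, row after row: the opening, from 0 (shut) to 1 (fully open), then the shift along the tool's x, y, z in mm, then the turn about the tool's z in rad. A call has 1 to 5 rows; each row shifts and turns the commanded pose from where the row before left it, along the tool's axes as they then stand; what a row does not reach is not made up. A row lasts 1/10 s, in which the tool goes at most 50 mm and 8.59 degrees, less where a joint would pass 70% of its speed; a pose out of reach is approached as far as the arm can. A call is refused whole if a number of a shift passes 50 or a number of a turn 0.15, either way. A call with a gripper value outside its range is refused whole. The fingers move at their own pace and stop on an object; the grip force is fixed at half the most. Time passes only in rows, so rows that do not move let the fingers close. It gives the time, the measured TCP pose, the force, the opening and the grip force at its end, in the units of the state.
- robot.sense(): the state, without advancing time (a new reading comes with each control period).
- cams.snapshot(name): name is "scene" or "top"; returns (picture, depth): 420x560x3 uint8, blue, green, red; 420x560 float32, m along the optical axis (not along the pixel's ray), 0 where there is no reading.
- cams.camera_info(name): a dict with "fx", "fy", "cx", "cy" (pixels), "R" (3x3) and "t" (3): a world point X has camera coordinates R X + t. Camera axes: x right, y down, z forward; pixel columns grow to the right and rows downward; lengths in m; the calibration is good to about 2 mm. A picture is of the moment at which its call begins. camera_info takes no time and is no camera call.
- robot.sign_off(): hands the job in; it is judged then, once.
The state is a dict: "time": time; "joint_pos": joint angles; "joint_velocities": joint speeds; "joint_torque": joint torques, N m; "eef_pos": TCP position; "tcp_rot": TCP orientation; "ft_force": force on the tool from outside, world axes, zero at the start; "moment": the same for the moment, N m; "gripper_width": finger opening in m; "finger_force": force on a finger pad.
Only numpy, scipy, OpenCV 4.12 (cv2) and the standard library are available. Lean on these libraries where they do the work, as an engineer would, in place of code of your own. Each camera call takes 0.05 s, during which the arm holds its last target. There are 200 camera calls.

## Working session

There is one attempt and no reset: what is moved stays moved. The work goes in short steps, Python scripts to look and compute and a tool call to move; the robot and the scene stay as the last step left them, time stands still between calls to the robot, and variables do not carry over. Pictures are saved under pics/ and viewed, at most 10 in all, crops included, and the job is handed in when it is done.

Besides the shell and the picture viewer there is one more tool, called after "Request:" as name(argument=value, ...) on one line, values as JSON. drive_tool: Moves the arm, as the interface text tells. Its arguments: {"type":"object","properties":{"plan":{"type":"array"}},"required":["plan"]}

```bash
mkdir -p pics; ls; python3 - <<'E'
from cell import robot,cams
import cv2,numpy as np
for n in("scene","top"):
    p,d=cams.snapshot(n);cv2.imwrite(f"pics/{n}0.png",p);np.save(f"{n}0.npy",d)
    i=cams.camera_info(n);print(n,{k:np.round(v,4).tolist() for k,v in i.items()})
print(robot.sense())
E
```

```text
pics
scene {'fx': 522.7918, 'fy': 522.7918, 'cx': 278.6208, 'cy': 206.8672, 'R': [[0.8576, -0.5143, 0.006], [-0.2517, -0.4298, -0.8671], [0.4486, 0.7421, -0.4981]], 't': [-0.448, 0.1866, 1.1464]}
top {'fx': 428.3378, 'fy': 428.3378, 'cx': 280.0858, 'cy': 206.9828, 'R': [[0.0074, -0.9997, -0.0229], [-0.9974, -0.0057, -0.0722], [0.072, 0.0234, -0.9971]], 't': [0.0437, 0.497, 1.4244]}
{'time': 0.1, 'joint_pos': array([ 1.03700798e+00,  1.50936387e-01,  1.43792812e+00, -1.89493842e-05,
        1.55378294e+00, -1.33984883e-01]), 'joint_velocities': array([ 7.15241829e-04, -2.53103326e-05, -2.16479162e-03,  5.49444418e-04,
       -1.27524858e-03,  5.18320666e-05]), 'joint_torque': array([ 3.57201963e-03, -7.14370894e+01, -5.71797752e+01, -1.15927655e-04,
        7.04197126e-03, -1.30958792e-04]), 'eef_pos': array([0.22370212, 0.52943401, 0.19305496]), 'tcp_rot': array([-3.14054478e+00, -1.22127633e-04,  2.74178946e+00]), 'ft_force': array([0.00147717, 0.24625912, 0.11894137]), 'moment': array([ 0.10665224,  0.01932817, -0.01075091]), 'finger_force': 0.0, 'gripper_width': 0.08552121341117548}
```

View pics/top0.png

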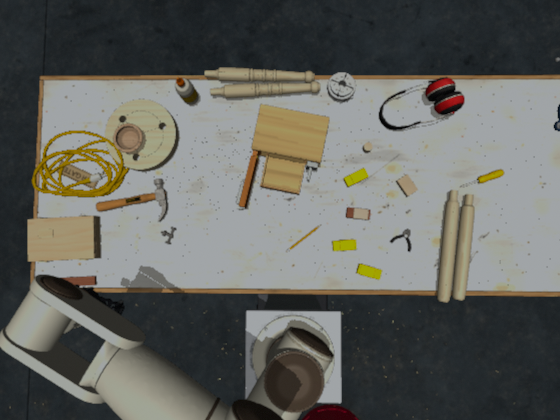

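View pics/scene0.png

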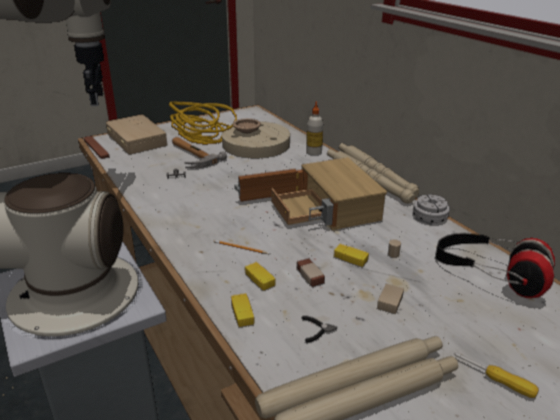

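The top view shows the cabinet roof at about (290,132), the tray at (282,173) and the open door at (250,180). The sanding block is at (358,213), dark ends with a pale band. The yellow look-alikes are at (357,177), (344,245) and (369,271).

```bash
cat > h.py <<'E'
import numpy as np,cv2
from cell import robot,cams
def cloud(n,d):
    i=cams.camera_info(n);R=np.array(i["R"]);t=np.array(i["t"])
    v,u=np.mgrid[:420,:560]
    c=np.stack([(u-i["cx"])/i["fx"]*d,(v-i["cy"])/i["fy"]*d,d],-1)
    return (c-t)@R, d>0
def rect(P):
    (c,s,a)=cv2.minAreaRect((P[:,:2]*1000).astype(np.float32));return np.round(c,1),np.round(s,1),round(a,2),len(P)
E
python3 - <<'E'
from h import *
C={}
for n in("top","scene"):
    C[n]=cloud(n,np.load(n+"0.npy"))
    P,ok=C[n];im=cv2.imread(f"pics/{n}0.png")
    x,y,z=P[...,0],P[...,1],P[...,2]
    tb=ok&(abs(z)<.012)&(x>.3)&(x<.7)&(abs(y)<.4);print(n,"table z",np.median(z[tb]))
    roi=ok&(x>.33)&(x<.85)&(y>-.2)&(y<.2)
    roof=roi&(z>.086)&(z<.1)
    k,l,st,_=cv2.connectedComponentsWithStats(roof.astype(np.uint8));j=1+st[1:,4].argmax();Q=P[l==j]
    print("roof",rect(Q),np.median(Q[:,2]),cv2.boxPoints(cv2.minAreaRect((Q[:,:2]*1000).astype(np.float32))).round(1).tolist())
    m=roi&(z>.012)&(z<.084)
    k,l,st,_=cv2.connectedComponentsWithStats(m.astype(np.uint8))
    for j in range(1,k):
        if st[j,4]>15:
            Q=P[l==j];print(st[j],rect(Q),"z95",np.percentile(Q[:,2],90).round(4),im[l==j].mean(0).round())
t=cv2.imread("pics/top0.png")[90:260,220:440];cv2.imwrite("pics/tz.png",cv2.resize(t,None,fx=3.5,fy=3.5,interpolation=2))
t=cv2.imread("pics/scene0.png")[140:300,220:420];cv2.imwrite("pics/sz.png",cv2.resize(t,None,fx=3.7,fy=3.7,interpolation=2))
E
```

```text
top table z 0.0011270835811845155
roof (array([734.2,  13.7]), array([229.7, 153.3]), 79.06, 3228) 0.09329976136846616 [[637.0999755859375, -84.5], [787.7000122070312, -113.5999984741211], [831.2999877929688, 112.0], [680.7000122070312, 141.10000610351562]]
[236 150  30  59 403] (array([589.3, 149.5]), array([ 37.6, 213. ]), 72.13, 403) z95 0.083 [ 56.  79. 103.]
[ 260  152   47   42 1350] (array([613.2,  37. ]), array([134.9, 121.4]), 78.75, 1350) z95 0.0336 [ 80. 125. 147.]
[306 160  14  20 126] (array([616. , -55.2]), array([37.9, 57.5]), 75.53, 126) z95 0.0798 [111. 116. 114.]
[344 172  11  15  96] (array([ 592.3, -189.2]), array([34.7, 36.7]), 27.14, 96) z95 0.0283 [ 10. 157. 156.]
[346 207   9  11  77] (array([ 481.5, -188.4]), array([24.7, 33. ]), 83.94, 77) z95 0.0279 [ 61.  78. 113.]
[333 239  22  12 235] (array([ 372.7, -165. ]), array([36.2, 70.2]), 2.2, 235) z95 0.0276 [ 11. 159. 158.]
scene table z 0.0009299248418949883
roof (array([731.2,  13.5]), array([238. , 154.4]), 78.92, 2225) 0.09289092958326113 [[632.5, -88.4000015258789], [784.0999755859375, -118.0999984741211], [829.7999877929688, 115.4000015258789], [678.2000122070312, 145.10000610351562]]
[ 234  167  152   60 4518] (array([634.4,  39.5]), array([225. , 364.6]), 13.92, 4518) z95 0.0753 [43. 60. 77.]
[334 243  18  13 116] (array([ 588.4, -188.7]), array([39.4, 31.7]), 24.58, 116) z95 0.026 [ 49. 125. 145.]
[296 258  17  13 105] (array([ 478.6, -189.1]), array([25.2, 35.1]), 82.6, 105) z95 0.0256 [61. 69. 93.]
[245 261  29  24 351] (array([ 369.2, -164.5]), array([38.1, 72.3]), 2.84, 351) z95 0.0262 [ 45. 129. 148.]
```

View pics/tz.png

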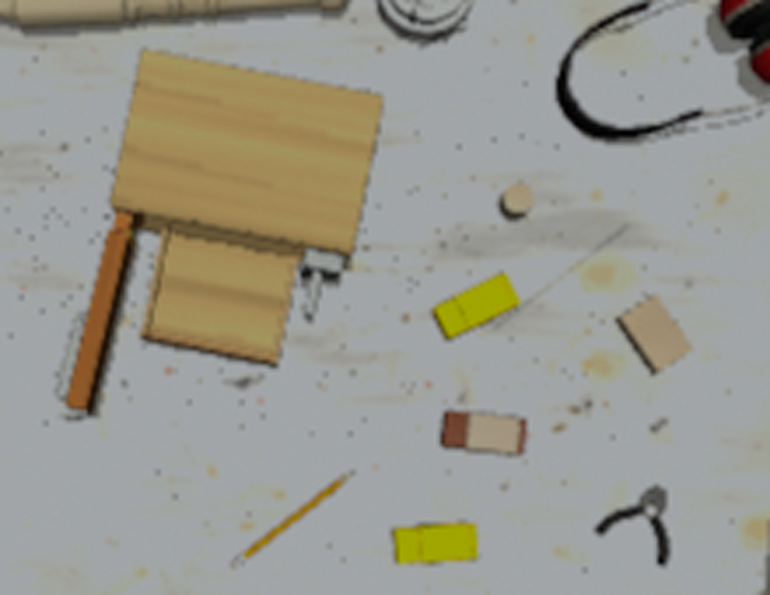

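View pics/sz.png

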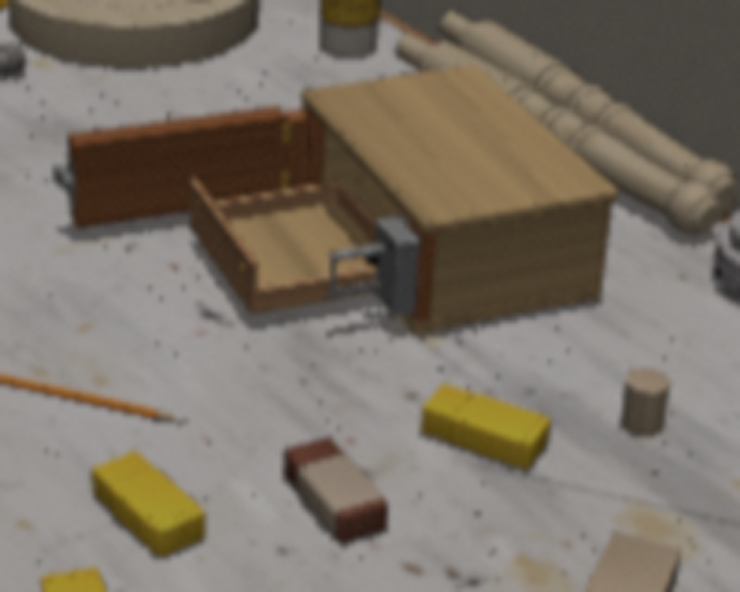

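The block lies with its paper band at crop (485,432), its long side roughly along world y. The tray front wall is at crop (210,350), the door stands about 95° open on the left, and the strike bracket is at crop (318,280).

```bash
cat >> h.py <<'E'
CY=-0.191;CC=np.array([.7327,.0136])
def own(p): d=np.asarray(p)[...,:2]-CC;c,s=np.cos(CY),np.sin(CY);return np.stack([d[...,0]*c+d[...,1]*s,-d[...,0]*s+d[...,1]*c],-1)
def wor(o): o=np.asarray(o);c,s=np.cos(CY),np.sin(CY);return CC+[o[0]*c-o[1]*s,o[0]*s+o[1]*c]
def go(x,y,z,yaw):
    s=robot.sense();p=s["eef_pos"];yw=s["tcp_rot"][2];d=np.array([x,y,z])-p
    c,sn=np.cos(yw),np.sin(yw)
    print("t",round(s["time"],2),"shift mm",np.round(1000*np.array([d[0]*c+d[1]*sn,d[0]*sn-d[1]*c,-d[2]]),1),"turn",round((yw-yaw+np.pi)%(2*np.pi)-np.pi,3),"q6",s["joint_pos"][5].round(2))
E
python3 - <<'E'
from h import *
for n in("top","scene"):
    P,ok=cloud(n,np.load(n+"0.npy"));x,y,z=P[...,0],P[...,1],P[...,2]
    m=ok&(x>.44)&(x<.52)&(y>-.27)&(y<-.14)&(z>.019)&(z<.04)
    print("block",rect(P[m]),np.median(z[m]))
    o=own(P);X,Y=o[...,0],o[...,1]
    m=ok&(X<-.075)&(X>-.3)&(Y>.06)&(Y<.2)&(z>.074)&(z<.09);Q=o[m]
    v=cv2.fitLine((Q*1000).astype(np.float32),cv2.DIST_HUBER,0,.01,.01).ravel()
    print("door own",rect(Q),"line",v.round(3),"a",np.arctan2(-v[0],-v[1])%np.pi,"minX",np.percentile(Q[:,0],[1,99]))
    m=ok&(X<-.1)&(X>-.22)&(abs(Y)<.068)&(z>.045)&(z<.06);Q=o[m];print("front wall",rect(Q),np.percentile(Q,[2,50,98],axis=0).round(4).tolist())
    m=ok&(X<-.076)&(X>-.2)&(abs(Y)<.068)&(z<.04);Q=o[m];print("tray Y",np.percentile(Q[:,1],[1,99]))
    m=ok&(X<-.076)&(X>-.16)&(Y<-.07)&(Y>-.12)&(z>.03);print("strike",np.percentile(o[m],[1,50,99],axis=0).round(4).tolist(),np.percentile(z[m],[5,95]))
E
```

```text
block (array([ 479.1, -214.8]), array([77.4, 35.4]), 83.8, 236) 0.024573427327767586
door own (array([-168.9,  109.9]), array([ 31.7, 186.9]), 87.17, 412) line [ 9.97000e-01 -7.10000e-02 -1.71952e+02  1.06800e+02] a 1.641831 minX [-0.26043533 -0.07870787]
front wall (array([-179.5,    1. ]), array([124.8,   5.4]), 89.94, 64) [[-0.1822, -0.0601], [-0.1804, -0.0009], [-0.1771, 0.062]]
tray Y [-0.06666229  0.06621605]
strike [[-0.1299, -0.1062], [-0.0903, -0.0871], [-0.0771, -0.0718]] [0.03779512 0.08062624]
block (array([ 475.5, -215.8]), array([79.9, 37.7]), 86.09, 357) 0.024241318105342927
door own (array([-168.3,  103.2]), array([ 44.4, 194.5]), 81.71, 399) line [ 9.9900e-01 -3.8000e-02 -1.7538e+02  9.9252e+01] a 1.6091797 minX [-0.26508953 -0.0757254 ]
front wall (array([-182.1,    1. ]), array([  8.4, 133.8]), 0.14, 116) [[-0.1861, -0.0652], [-0.1836, -0.0044], [-0.1797, 0.0645]]
tray Y [-0.06751166  0.06625706]
strike [[-0.134, -0.1122], [-0.0919, -0.093], [-0.0762, -0.0733]] [0.03196369 0.0874438 ]
```

Request:
drive_tool(plan=[1, 0, 0, 0, 0.14, 1, 0, 0, 0, 0.14, 1, 0, 0, 0, 0.14, 1, 0, 0, 0, 0.14, 1, 0, 0, 0, 0.14])

```text
time: 0.6
eef_pos: [0.2237, 0.5295, 0.1932]
tcp_rot: [-3.141, 0.0, 2.036]
ft_force: [0.4, -0.4, 0.1]
gripper_width: 0.0854
finger_force: 0.0
```

Request:
drive_tool(plan=[1, 0, 0, 0, 0.14, 1, 0, 0, 0, 0.14, 1, 0, 0, 0, 0.14, 1, 0, 0, 0, 0.14, 1, 0, 0, 0, 0])

```text
time: 1.1
eef_pos: [0.2237, 0.5295, 0.1932]
tcp_rot: [-3.141, 0.001, 1.479]
ft_force: [-0.5, -0.2, 0.0]
gripper_width: 0.0855
finger_force: 0.0
```

Request:
drive_tool(plan=[1, -36, 15, 4, 0, 1, -36, 15, 4, 0, 1, -36, 15, 4, 0, 1, -36, 15, 4, 0, 1, -36, 15, 4, 0])

```text
time: 1.6
eef_pos: [0.2825, 0.3422, 0.1733]
tcp_rot: [-3.142, 0.0, 1.487]
ft_force: [1.3, 0.4, 0.5]
gripper_width: 0.0853
finger_force: 0.0
```

Request:
drive_tool(plan=[1, -36, 15, 4, 0, 1, -36, 15, 4, 0, 1, -36, 15, 4, 0, 1, -36, 15, 4, 0, 1, -36, 15, 4, 0])

```text
time: 2.1
eef_pos: [0.3413, 0.1562, 0.1535]
tcp_rot: [3.141, -0.0, 1.487]
ft_force: [1.8, 0.7, 0.2]
gripper_width: 0.0858
finger_force: 0.0
```

Request:
drive_tool(plan=[1, -36, 15, 4, 0, 1, -36, 15, 4, 0, 1, -36, 15, 4, 0, 1, -36, 15, 4, 0, 1, -36, 15, 4, 0])

```text
time: 2.6
eef_pos: [0.4, -0.0299, 0.1335]
tcp_rot: [3.141, 0.0, 1.487]
ft_force: [2.0, 0.8, 1.2]
gripper_width: 0.0857
finger_force: 0.0
```

Request:
drive_tool(plan=[1, -36, 19, 5, 0, 1, -36, 19, 5, 0, 1, -36, 19, 5, 0, 1, -36, 19, 5, 0, 1, -34, 17, 4, 0])

```text
time: 3.1
eef_pos: [0.477, -0.2156, 0.1091]
tcp_rot: [-3.141, -0.0, 1.486]
ft_force: [0.9, 0.1, 0.7]
gripper_width: 0.0856
finger_force: 0.0
```

```bash
python3 - <<'E'
from h import *
go(.4773,-.2153,.006,1.483)
p,d=cams.snapshot("scene");P,ok=cloud("scene",d);x,y,z=P[...,0],P[...,1],P[...,2]
cv2.imwrite("pics/a.png",cv2.resize(p[130:330,220:440],None,fx=3,fy=3))
E
```

```text
t 3.1 shift mm [  0.3   0.2 103.1] turn 0.003 q6 -0.49
```

View pics/a.png

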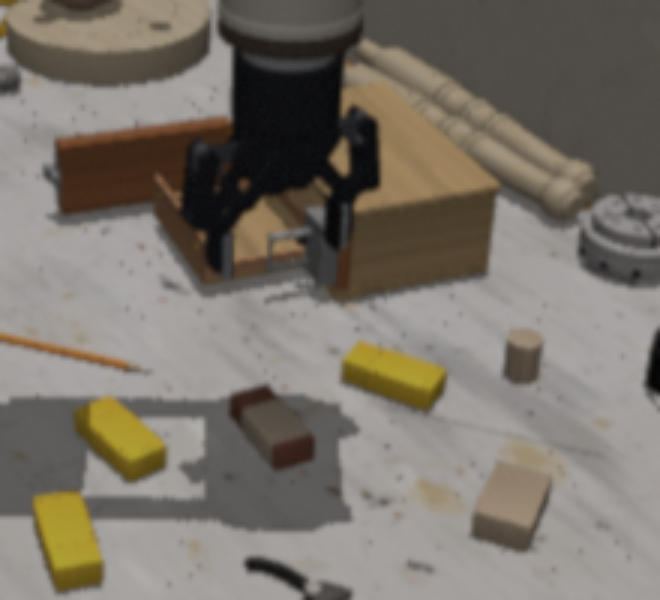

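The open fingers straddle the block at about (270,425), clear of its neighbours. I'm descending and closing.

Request:
drive_tool(plan=[1, 0, 0, 35, 0, 1, 0, 0, 35, 0, 1, 0, 0, 20, 0, 1, 0, 0, 13, 0, 0.35, 0, 0, 0, 0])

```text
time: 3.65
eef_pos: [0.476, -0.2133, 0.0053]
tcp_rot: [-3.139, -0.001, 1.484]
ft_force: [-0.0, 0.5, -0.1]
gripper_width: 0.0734
finger_force: 0.0
```

Request:
drive_tool(plan=[0.3, 0, 0, 0, 0, 0.3, 0, 0, 0, 0, 0.3, 0, 0, 0, 0, 0.3, 0, 0, 0, 0, 0.3, 0, 0, 0, 0])

```text
time: 4.15
eef_pos: [0.4769, -0.2139, 0.007]
tcp_rot: [3.141, 0.0, 1.482]
ft_force: [0.9, 0.9, -0.4]
gripper_width: 0.0255
finger_force: 0.0
```

```bash
python3 - <<'E'
from h import *
p,d=cams.snapshot("scene")
cv2.imwrite("pics/b.png",cv2.resize(p[200:330,230:400],None,fx=4,fy=4,interpolation=2))
E
```

```text
(no output)
```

View pics/b.png

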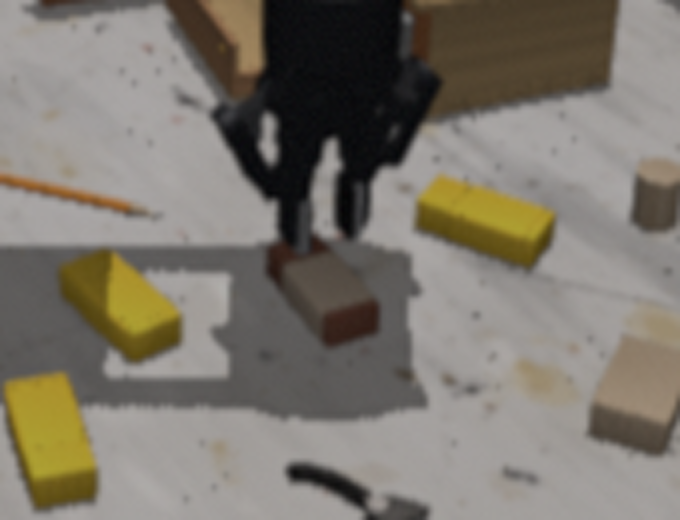

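```bash
python3 - <<'E'
from h import *
i=cams.camera_info("scene");R=np.array(i["R"]);t=np.array(i["t"])
for X in([.477,-.2156,.109],[.4769,-.2139,.007],[.477,-.215,.024],[.4769,-.2139,.05]):
    c=R@X+t;print(X,(c[:2]/c[2]*i["fx"]+[i["cx"],i["cy"]]).round(1))
p,d=cams.snapshot("scene");P,ok=cloud("scene",d)
for u,v in((304,258),(318,255),(304,250),(318,250),(310,270),(315,235)):print(u,v,P[v,u].round(3),p[v,u])
s=robot.sense();print(s["eef_pos"],s["joint_pos"],s["gripper_width"])
E
```

```text
[0.477, -0.2156, 0.109] [311.7 236.4]
[0.4769, -0.2139, 0.007] [309.6 273.4]
[0.477, -0.215, 0.024] [310.2 267.6]
[0.4769, -0.2139, 0.05] [310.3 258. ]
304 258 [ 0.457 -0.218  0.06 ] [39 38 37]
318 255 [ 0.488 -0.228  0.063] [34 34 34]
304 250 [ 0.452 -0.224  0.087] [21 19 19]
318 250 [ 0.489 -0.226  0.075] [29 29 29]
310 270 [ 0.47  -0.224  0.026] [69 78 87]
315 235 [ 0.49  -0.21   0.105] [23 22 23]
[ 0.47677441 -0.2138539   0.00678197] [-5.69081583e-01  1.82421108e-01  1.79735388e+00 -1.08120405e-04
  1.16159060e+00 -4.80097798e-01] 0.025232250050002257
```

The picture shows the fingertips at about (302,240) and (350,235), in the air behind and above the block. From depth they are at z≈0.05, though the reported TCP z is 0.007. The closed width and zero force agree with that. I'll reopen and go down in small steps, checking the true tip height.

Request:
drive_tool(plan=[0.75, 0, 0, 0, 0, 0.75, 0, 0, 0, 0, 0.75, 0, 0, 0, 0, 0.75, 0, 0, 5, 0, 0.75, 0, 0, 5, 0])

```text
time: 4.75
eef_pos: [0.4767, -0.2138, -0.0038]
tcp_rot: [3.142, 0.0, 1.482]
ft_force: [1.0, 0.0, -0.9]
gripper_width: 0.0642
finger_force: 0.0
```

```bash
cat >> h.py <<'E'
def tip(yaw=None,lo=.004):
    s=robot.sense();e=s["eef_pos"];yaw=s["tcp_rot"][2]
    p,d=cams.snapshot("scene");P,ok=cloud("scene",d)
    c,sn=np.cos(yaw),np.sin(yaw);D=P-e
    tx=D[...,0]*c+D[...,1]*sn;ty=D[...,0]*sn-D[...,1]*c
    dark=(p.max(-1)<60)&(p.max(-1).astype(int)-p.min(-1)<10)
    m=ok&(abs(tx)<.03)&(abs(ty)<.07)&dark&(P[...,2]>lo)&(P[...,2]<e[2]+.15)
    for q in(m&(ty<0),m&(ty>0)):
        z=P[...,2][q];
        if len(z): k=z<np.percentile(z,1)+.02;print("n",len(z),"zmin1%",np.percentile(z,[1,5]).round(3),"tx",np.median(tx[q][k]).round(3),"ty",np.percentile(ty[q][k],[5,50,95]).round(3))
    print("eef",e.round(4),"w",s["gripper_width"].round(4),"f",s["ft_force"].round(1))
E
python3 -c "
from h import *
tip()"
```

```text
n 684 zmin1% [0.047 0.06 ] tx -0.006 ty [-0.046 -0.041 -0.033]
n 594 zmin1% [0.047 0.057] tx -0.005 ty [0.031 0.033 0.042]Traceback (most recent call last):
  File "<string>", line 3, in <module>
    tip()
    ~~~^^
  File "h.py", line 27, in tip
    print("eef",e.round(4),"w",s["gripper_width"].round(4),"f",s["ft_force"].round(1))
                               ^^^^^^^^^^^^^^^^^^^^^^^^
AttributeError: 'float' object has no attribute 'round'
```

Request:
drive_tool(plan=[0.75, 0, 0, 6, 0, 0.75, 0, 0, 6, 0, 0.75, 0, 0, 5, 0, 0.75, 0, 0, 5, 0, 0.75, 0, 0, 0, 0])

```text
time: 5.3
eef_pos: [0.4763, -0.2136, -0.0262]
tcp_rot: [-3.141, -0.0, 1.482]
ft_force: [0.9, -1.1, -0.3]
gripper_width: 0.0639
finger_force: 0.0
```

```bash
sed -i 's/s\["gripper_width"\].round(4)/round(s["gripper_width"],4)/' h.py; python3 -c "
from h import *
tip()"
```

```text
n 665 zmin1% [0.027 0.039] tx -0.005 ty [-0.046 -0.042 -0.032]
n 560 zmin1% [0.022 0.031] tx -0.004 ty [0.031 0.033 0.043]
eef [ 0.4763 -0.2136 -0.0262] w 0.0639 f [ 0.9 -1.1 -0.3]
```

Request:
drive_tool(plan=[0.75, 0, 0, 5, 0, 0.75, 0, 0, 5, 0, 0.3, 0, 0, 0, 0, 0.3, 0, 0, 0, 0, 0.3, 0, 0, 0, 0])

```text
time: 5.85
eef_pos: [0.4769, -0.2139, -0.0351]
tcp_rot: [3.141, 0.0, 1.482]
ft_force: [0.0, -0.8, -0.6]
gripper_width: 0.035
finger_force: 59.9
```

Request:
drive_tool(plan=[0.3, 0, 0, 0, 0, 0.3, 0, 0, 0, 0, 0.3, 0, 0, 0, 0])

```text
time: 6.15
eef_pos: [0.4768, -0.2139, -0.0352]
tcp_rot: [3.141, 0.0, 1.482]
ft_force: [0.6, 0.3, 2.7]
gripper_width: 0.0352
finger_force: 60.3
```

Request:
drive_tool(plan=[0.3, 0, 0, -20, 0, 0.3, 0, 0, -35, 0, 0.3, 0, 0, -40, 0, 0.3, 0, 0, -40, 0, 0.3, 0, 0, 0, 0])

```text
time: 6.65
eef_pos: [0.4787, -0.215, 0.1048]
tcp_rot: [3.135, 0.004, 1.482]
ft_force: [0.2, -0.0, -1.3]
gripper_width: 0.0344
finger_force: 60.1
```

```bash
python3 - <<'E'
from h import *
tip()
p,d=cams.snapshot("scene");P,ok=cloud("scene",d);e=robot.sense()["eef_pos"]
x,y,z=np.moveaxis(P,-1,0)
m=ok&(abs(x-e[0])<.03)&(abs(y-e[1])<.06)&(z>.06)&(z<.2)&((p.max(-1).astype(int)-p.min(-1)>10))
Q=P[m];print(rect(Q),np.percentile(Q[:,2],[1,50,99]))
cv2.imwrite("pics/c.png",cv2.resize(p[160:300,230:410],None,fx=4,fy=4,interpolation=2))
E
```

```text
n 734 zmin1% [0.153 0.164] tx -0.005 ty [-0.032 -0.027 -0.018]
n 642 zmin1% [0.161 0.17 ] tx -0.006 ty [0.016 0.019 0.03 ]
eef [ 0.4787 -0.215   0.1048] w 0.0344 f [ 0.2 -0.  -1.3]
(array([ 472.3, -218.6]), array([79.7, 51.1]), 88.63, 428) [0.1404524  0.16079404 0.19615877]
```

View pics/c.png

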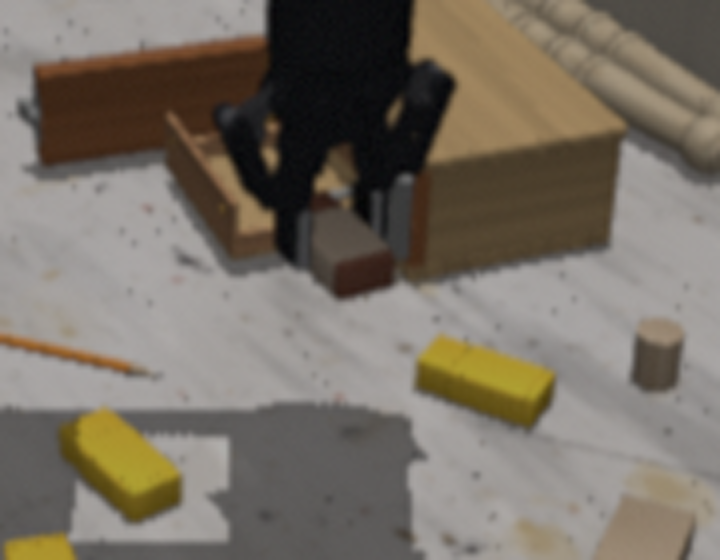

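The block is held flat at crop (350,245), and its underside is at reported z + 0.035. Now I'm carrying it over the tray and turning it.

Request:
drive_tool(plan=[0.3, 33, 13, 0, 0, 0.3, 33, 13, 0, 0, 0.3, 33, 13, 0, 0, 0.3, 33, 13, 0, 0, 0.3, 33, 13, 0, 0])

```text
time: 7.25
eef_pos: [0.5558, -0.0537, 0.0978]
tcp_rot: [-3.139, -0.0, 1.482]
ft_force: [0.7, -0.6, -0.4]
gripper_width: 0.035
finger_force: 60.0
```

Request:
drive_tool(plan=[0.3, 33, 13, 0, 0, 0.3, 33, 13, 0, 0, 0.3, 32, 15, 0, 0, 0.3, 0, 0, 0, -0.14, 0.3, 0, 0, 0, -0.14])

```text
time: 7.75
eef_pos: [0.6051, 0.0399, 0.0972]
tcp_rot: [-3.138, -0.001, 1.769]
ft_force: [-0.9, -0.1, -0.9]
gripper_width: 0.035
finger_force: 60.2
```

Request:
drive_tool(plan=[0.3, 0, 0, 0, -0.14, 0.3, 0, 0, 0, -0.14, 0.3, 0, 0, 0, -0.14, 0.3, 0, 0, 0, -0.14, 0.3, 0, 0, 0, -0.14])

```text
time: 8.25
eef_pos: [0.6049, 0.0388, 0.0975]
tcp_rot: [-3.14, -0.002, 2.468]
ft_force: [-0.1, -0.4, -0.3]
gripper_width: 0.0351
finger_force: 60.2
```

Request:
drive_tool(plan=[0.3, 0, 0, 0, -0.14, 0.3, 0, 0, 0, -0.14, 0.3, 0, 0, 0, -0.14, 0.3, 0, 0, 0, -0.068, 0.3, 0, 0, 0, 0])

```text
time: 8.75
eef_pos: [0.605, 0.0388, 0.0978]
tcp_rot: [-3.141, -0.003, 2.951]
ft_force: [-0.3, 0.3, -1.4]
gripper_width: 0.0353
finger_force: 60.2
```

```bash
python3 - <<'E'
from h import *
w=wor([-.127,0]);print(w);go(*w,-.019,2.9506)
p,d=cams.snapshot("scene");P,ok=cloud("scene",d)
cv2.imwrite("pics/d.png",cv2.resize(p[110:260,230:410],None,fx=4,fy=4,interpolation=2))
o=own(P);z=P[...,2]
m=ok&(abs(o[...,0]+.13)<.06)&(abs(o[...,1])<.06)&(z>.12)&(z<.2)&((p.max(-1).astype(int)-p.min(-1)>10))
Q=P[m].copy();Q[:,:2]=o[m];print(rect(Q),np.percentile(Q[:,2],[1,50,99]))
E
```

```text
[0.60800951 0.03770978]
t 8.75 shift mm [ -3.2  -0.5 116.8] turn 0.0 q6 -1.44
(array([-125.1,    5.2]), array([78.4, 78.9]), 61.01, 251) [0.13480413 0.1520594  0.15970013]
```

View pics/d.png

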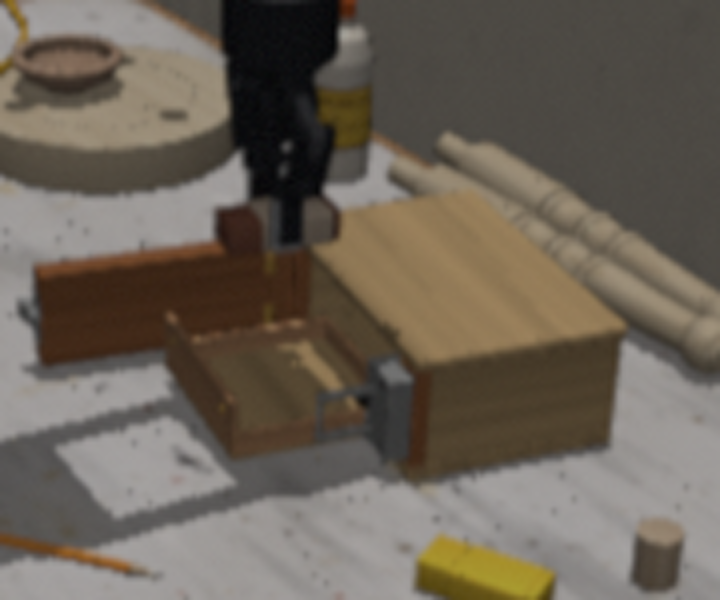

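The block is above the tray at crop (280,225), aligned with the cabinet. Lowering it now.

Request:
drive_tool(plan=[0.3, -1, 0, 30, 0, 0.3, 0, 0, 30, 0, 0.3, 0, 0, 25, 0, 0.3, 0, 0, 15, 0, 0.3, 0, 0, 5, 0])

```text
time: 9.3
eef_pos: [0.6057, 0.0385, -0.0073]
tcp_rot: [-3.141, -0.003, 2.948]
ft_force: [-0.9, 0.6, -0.5]
gripper_width: 0.0346
finger_force: 60.1
```

Request:
drive_tool(plan=[0.3, 0, 0, 4, 0, 0.3, 0, 0, 2, 0, 0.3, 0, 0, 2, 0, 0.3, 0, 0, 0, 0])

```text
time: 9.7
eef_pos: [0.6069, 0.0385, -0.013]
tcp_rot: [-3.142, 0.001, 2.95]
ft_force: [-0.3, -0.1, -0.7]
gripper_width: 0.035
finger_force: 60.1
```

Request:
drive_tool(plan=[0.3, 0, 0, 1, 0, 0.3, 0, 0, 1, 0, 0.3, 0, 0, 1, 0, 0.3, 0, 0, 0, 0])

```text
time: 10.1
eef_pos: [0.6066, 0.0385, -0.0165]
tcp_rot: [-3.141, -0.0, 2.95]
ft_force: [-0.3, -0.2, -0.2]
gripper_width: 0.035
finger_force: 60.1
```

Request:
drive_tool(plan=[0.3, 0, 0, 1, 0, 0.3, 0, 0, 1, 0, 0.3, 0, 0, 1, 0, 0.3, 0, 0, 0, 0])

```text
time: 10.5
eef_pos: [0.607, 0.0385, -0.0192]
tcp_rot: [-3.142, 0.001, 2.95]
ft_force: [0.5, -0.7, 2.8]
gripper_width: 0.0347
finger_force: 60.3
```

Request:
drive_tool(plan=[0.6, 0, 0, 0, 0, 0.6, 0, 0, 0, 0, 0.6, 0, 0, 0, 0, 0.6, 0, 0, 0, 0, 0.6, 0, 0, -5, 0])

```text
time: 11.0
eef_pos: [0.6063, 0.0385, -0.0148]
tcp_rot: [-3.141, -0.001, 2.95]
ft_force: [0.6, 0.1, -0.2]
gripper_width: 0.0512
finger_force: 0.0
```

Request:
drive_tool(plan=[0.6, 0, 0, -10, 0, 0.6, 0, 0, -30, 0, 0.6, 0, 0, -40, 0, 0, 0, 0, -30, 0, 0, 0, 0, 0, 0])

```text
time: 11.5
eef_pos: [0.6088, 0.0385, 0.1013]
tcp_rot: [3.141, 0.007, 2.95]
ft_force: [-0.2, -0.5, -0.1]
gripper_width: 0.0229
finger_force: 0.0
```

```bash
python3 - <<'E'
from h import *
p,d=cams.snapshot("scene");P,ok=cloud("scene",d)
cv2.imwrite("pics/e.png",cv2.resize(p[110:260,230:410],None,fx=4,fy=4,interpolation=2))
o=own(P);z=P[...,2]
m=ok&(abs(o[...,0]+.12)<.052)&(abs(o[...,1])<.055)&(z>.03)&(z<.055)
Q=P[m].copy();Q[:,:2]=o[m];print(rect(Q),np.percentile(Q[:,2],[1,50,99]))
w=wor([-.23,0]);print(w);go(*w,-.002,2.9506)
E
```

```text
(array([-125.9,   -3.1]), array([40.8, 79.5]), 88.94, 262) [0.0303997  0.03988818 0.0438546 ]
[0.50688258 0.05726339]
t 11.55 shift mm [102.7  -0.8 100.6] turn -0.001 q6 -1.44
```

View pics/e.png

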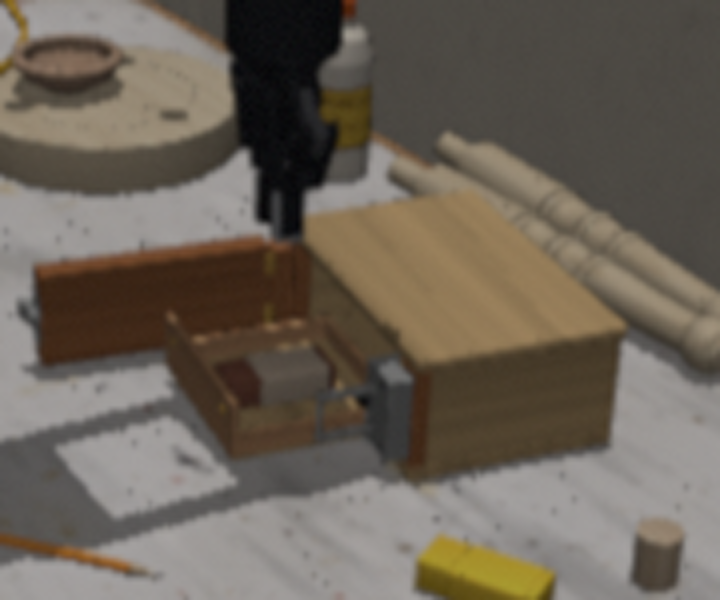

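The block lies flat in the tray, its top at 40 mm and its centre at own (-126,-3). Next I'm moving in front of the tray to push it in.

Request:
drive_tool(plan=[0, 35, 0, 0, 0, 0, 35, 0, 0, 0, 0, 33, 0, 0, 0, 0, 0, 0, 35, 0, 0, 0, 0, 35, 0])

```text
time: 12.05
eef_pos: [0.5052, 0.0584, 0.0254]
tcp_rot: [3.141, 0.002, 2.95]
ft_force: [1.4, 0.5, -0.8]
gripper_width: -0.0003
finger_force: 0.0
```

Request:
drive_tool(plan=[0, 0, 0, 25, 0, 0, 0, 0, 7, 0, 0, -10, 0, 0, 0, 0, -10, 0, 0, 0, 0, -8, 0, 0, 0])

```text
time: 12.55
eef_pos: [0.5351, 0.0525, -0.0051]
tcp_rot: [3.141, 0.002, 2.95]
ft_force: [0.1, -0.6, 0.4]
gripper_width: -0.0002
finger_force: 0.0
```

```bash
python3 -c "
from h import *
tip();print(own(robot.sense()['eef_pos']))"
```

```text
n 392 zmin1% [0.038 0.047] tx 0.001 ty [-0.015 -0.011 -0.002]
n 78 zmin1% [0.049 0.065] tx 0.01 ty [0.    0.001 0.004]
eef [ 0.5351  0.0525 -0.0051] w -0.0002 f [ 0.1 -0.6  0.4]
[-0.20065963  0.00060441]
```

Request:
drive_tool(plan=[0, -5, 0, 0, 0, 0, -6, 0, 0, 0, 0, -8, 0, 0, 0, 0, -8, 0, 0, 0, 0, -8, 0, 0, 0])

```text
time: 13.1
eef_pos: [0.5681, 0.046, -0.0064]
tcp_rot: [-3.141, -0.0, 2.95]
ft_force: [-2.0, 0.0, 0.9]
gripper_width: 0.0001
finger_force: 0.7
```

Request:
drive_tool(plan=[0, -8, 0, 0, 0, 0, -8, 0, 0, 0, 0, -8, 0, 0, 0, 0, -8, 0, 0, 0, 0, -8, 0, 0, 0])

```text
time: 13.6
eef_pos: [0.6073, 0.0383, -0.0065]
tcp_rot: [-3.141, -0.0, 2.95]
ft_force: [-1.3, -0.1, 1.4]
gripper_width: -0.0
finger_force: 0.7
```

Request:
drive_tool(plan=[0, -6, 0, 0, 0, 0, -5, 0, 0, 0, 0, -4, 0, 0, 0, 0, -3, 0, 0, 0, 0, -3, 0, 0, 0])

```text
time: 14.1
eef_pos: [0.6274, 0.0345, -0.0065]
tcp_rot: [-3.141, -0.0, 2.95]
ft_force: [-1.2, -0.0, -0.8]
gripper_width: -0.0001
finger_force: 0.6
```

Request:
drive_tool(plan=[0, -2, 0, 0, 0, 0, -2, 0, 0, 0, 0, -2, 0, 0, 0, 0, -2, 0, 0, 0, 0, -2, 0, 0, 0])

```text
time: 14.6
eef_pos: [0.6372, 0.0326, -0.0064]
tcp_rot: [-3.142, -0.0, 2.95]
ft_force: [-1.9, -0.1, -0.5]
gripper_width: -0.0002
finger_force: 0.6
```

Request:
drive_tool(plan=[0, -1, 0, 0, 0, 0, -1, 0, 0, 0, 0, -1, 0, 0, 0])

```text
time: 14.9
eef_pos: [0.6401, 0.0321, -0.0064]
tcp_rot: [-3.141, -0.0, 2.95]
ft_force: [-1.1, -0.1, -0.5]
gripper_width: -0.0001
finger_force: 0.5
```

Request:
drive_tool(plan=[0, -1, 0, 0, 0, 0, -1, 0, 0, 0, 0, -1, 0, 0, 0, 0, -1, 0, 0, 0])

```text
time: 15.3
eef_pos: [0.6401, 0.0321, -0.0065]
tcp_rot: [-3.141, -0.008, 2.95]
ft_force: [-44.1, 5.5, 26.5]
gripper_width: 0.0
finger_force: 22.4
```

Request:
drive_tool(plan=[0, -1, 0, 0, 0, 0, -1, 0, 0, 0])

```text
time: 15.5
eef_pos: [0.64, 0.0321, -0.0065]
tcp_rot: [-3.14, -0.013, 2.951]
ft_force: [-63.4, 7.7, 37.6]
gripper_width: -0.0002
finger_force: 32.0
```

Request:
drive_tool(plan=[0, 5, 0, 0, 0, 0, 20, 0, 0, 0, 0, 20, 0, -20, 0, 0, 0, 0, -45, 0, 0, 0, 0, -45, 0])

```text
time: 16.0
eef_pos: [0.601, 0.0396, 0.1048]
tcp_rot: [-3.141, -0.001, 2.95]
ft_force: [2.1, 0.5, -0.0]
gripper_width: 0.0002
finger_force: 0.0
```

```bash
cat >> h.py <<'E'
def dpose(a,h=.043,L=.132,z=.008):
    c,s=np.cos(a),np.sin(a);x,y=-h,-L
    w=wor([-.092+x*c+y*s,.092-x*s+y*c]);return w[0],w[1],z,CY-a+np.pi
E
python3 - <<'E'
from h import *
P,ok=cloud("scene",cams.snapshot("scene")[1]);o=own(P);z=P[...,2]
m=ok&(o[...,0]<-.076)&(o[...,0]>-.2)&(abs(o[...,1])<.06)&(z>.04)&(z<.06);print("front",np.percentile(o[m][:,0],[2,50,98]))
P,ok=cloud("top",cams.snapshot("top")[1]);o=own(P);z=P[...,2]
m=ok&(o[...,0]<-.12)&(o[...,0]>-.24)&(o[...,1]>.06)&(o[...,1]<.16)&(z>.079)&(z<.09);Q=o[m]
v=cv2.fitLine((Q*1000).astype(np.float32),cv2.DIST_L2,0,.01,.01).ravel();print("door",len(Q),v,np.arctan2(-v[0],-v[1])%np.pi, np.percentile(Q[:,1],[3,97]))
p=dpose(1.64,.07);print(p);go(p[0],p[1],.1,p[3])
c,s=np.cos(p[3]),np.sin(p[3]);e=robot.sense()["eef_pos"];d=np.array(p[:2])-e[:2];print("after turn",d[0]*c+d[1]*s,d[0]*s-d[1]*c)
E
```

```text
front [-0.08547855 -0.08333904 -0.07850161]
door 13 [ 9.99661565e-01 -2.60148309e-02 -2.21951569e+02  1.22614395e+02] 1.5968142 [0.11966623 0.12723639]
(np.float64(0.5502912378904206), np.float64(0.22299656871297446), 0.008, 1.3105926535897932)
t 16.1 shift mm [ 88.3 169.9  10.5] turn 1.639 q6 -1.44
after turn 0.1634059238090832 -0.09970442726176004
```

Request:
drive_tool(plan=[0, 0, 0, 0, 0.14, 0, 0, 0, 0, 0.14, 0, 0, 0, 0, 0.14, 0, 0, 0, 0, 0.14, 0, 0, 0, 0, 0.14])

```text
time: 16.6
eef_pos: [0.602, 0.0395, 0.1038]
tcp_rot: [3.141, 0.0, 2.244]
ft_force: [-0.3, -0.6, 0.5]
gripper_width: 0.0002
finger_force: 0.0
```

Request:
drive_tool(plan=[0, 0, 0, 0, 0.14, 0, 0, 0, 0, 0.14, 0, 0, 0, 0, 0.14, 0, 0, 0, 0, 0.14, 0, 0, 0, 0, 0.14])

```text
time: 17.1
eef_pos: [0.602, 0.0395, 0.1037]
tcp_rot: [3.141, 0.0, 1.544]
ft_force: [-0.6, 0.4, -0.2]
gripper_width: -0.0001
finger_force: 0.0
```

Request:
drive_tool(plan=[0, 0, 0, 0, 0.14, 0, 0, 0, 0, 0.1, 0, 35, -22, 0, 0, 0, 35, -22, 0, 0, 0, 35, -22, 0, 0])

```text
time: 17.6
eef_pos: [0.5648, 0.1591, 0.1038]
tcp_rot: [3.141, -0.0, 1.309]
ft_force: [1.0, 0.4, 0.2]
gripper_width: -0.0
finger_force: 0.0
```

Request:
drive_tool(plan=[0, 35, -22, 0, 0, 0, 23, -12, 0, 0, 0, 0, 0, 0, 0])

```text
time: 17.9
eef_pos: [0.5464, 0.2258, 0.1039]
tcp_rot: [3.141, -0.001, 1.313]
ft_force: [-0.2, 0.2, -0.1]
gripper_width: 0.0002
finger_force: 0.0
```

```bash
python3 - <<'E'
from h import *
P,ok=cloud("top",cams.snapshot("top")[1]);o=own(P);z=P[...,2]
m=ok&(o[...,0]<-.09)&(o[...,0]>-.25)&(o[...,1]>.06)&(o[...,1]<.16)&(z>.074)&(z<.092);Q=o[m]
if len(Q)>20:
  v=cv2.fitLine((Q*1000).astype(np.float32),cv2.DIST_L2,0,.01,.01).ravel();print("door",len(Q),v,np.arctan2(-v[0],-v[1])%np.pi)
P,ok=cloud("scene",cams.snapshot("scene")[1]);o=own(P);z=P[...,2]
m=ok&(o[...,0]<-.09)&(o[...,0]>-.27)&(o[...,1]>.05)&(o[...,1]<.11)&(z>.02)&(z<.075);Q=o[m]
v=cv2.fitLine((Q*1000).astype(np.float32),cv2.DIST_HUBER,0,.01,.01).ravel();print("back face",len(Q),v,np.arctan2(-v[0],-v[1])%np.pi)
go(*dpose(1.63,.07))
E
```

```text
door 349 [ 9.9801540e-01 -6.2969983e-02 -1.7507251e+02  1.0651165e+02] 1.6338081
back face 1031 [ 9.9927652e-01 -3.8032457e-02 -1.8045947e+02  9.6460258e+01] 1.6088381
t 18.0 shift mm [-0.7  2.3 95.7] turn -0.01 q6 0.52
```

Request:
drive_tool(plan=[0, 0, 2, 35, 0, 0, 0, 0, 30, 0, 0, 0, 0, 21, 0, 0, 0, 0, 10, 0, 0, -10, 0, 0, 0])

```text
time: 18.5
eef_pos: [0.5463, 0.212, 0.0066]
tcp_rot: [-3.14, 0.001, 1.31]
ft_force: [-0.1, 0.9, 0.9]
gripper_width: 0.0002
finger_force: 0.0
```

Request:
drive_tool(plan=[0, -6, 0, 0, 0, 0, -4, 0, 0, 0, 0, -3, 0, 0, 0, 0, -3, 0, 0, 0, 0, 0, 0, 0, 0])

```text
time: 19.0
eef_pos: [0.5425, 0.1969, 0.008]
tcp_rot: [3.141, -0.0, 1.31]
ft_force: [0.3, -0.7, 0.4]
gripper_width: 0.0003
finger_force: 0.0
```

Request:
drive_tool(plan=[0, -2.6, -0.8, 0, -0.02, 0, -4, -1.2, 0, -0.03, 0, -6.6, -2, 0, -0.05, 0, -6.6, -2, 0, -0.05, 0, -6.6, -2, 0, -0.05])

```text
time: 19.5
eef_pos: [0.5296, 0.1727, 0.0076]
tcp_rot: [-3.142, -0.0, 1.513]
ft_force: [1.1, 0.2, -0.3]
gripper_width: -0.0001
finger_force: 0.4
```

```bash
cat >> h.py <<'E'
def dst():
    s=robot.sense();e=s["eef_pos"];a=CY+np.pi-s["tcp_rot"][2];d=own(e)-[-.092,.092]
    c,n=np.cos(a),np.sin(a)
    L=np.array([d[0]*c-d[1]*n,d[0]*n+d[1]*c])*1000;f=s["ft_force"];y=s["tcp_rot"][2]
    print("t",round(s["time"],2),"a",a.round(3),"local",L.round(1),"z",e[2].round(4),"Fsquare",round(f[0]*np.cos(y)+f[1]*np.sin(y),1),f.round(1))
E
python3 -c "
from h import *
dst()"
```

```text
t 19.5 a 1.437 local [ -43.7 -133. ] z 0.0076 Fsquare 0.2 [ 1.1  0.2 -0.3]
```

Request:
drive_tool(plan=[0, -6.6, -2, 0, -0.05, 0, -6.6, -2, 0, -0.05, 0, -6.6, -2, 0, -0.05, 0, -6.6, -2, 0, -0.05, 0, -6.6, -2, 0, -0.05])

```text
time: 20.0
eef_pos: [0.5209, 0.1393, 0.0076]
tcp_rot: [-3.141, -0.0, 1.763]
ft_force: [-1.0, 0.8, 0.5]
gripper_width: -0.0003
finger_force: 0.4
```

Request:
drive_tool(plan=[0, -6.6, -2, 0, -0.05, 0, -6.6, -2, 0, -0.05, 0, -6.6, -2, 0, -0.05, 0, -6.6, -2, 0, -0.05, 0, -6.6, -2, 0, -0.05])

```text
time: 20.5
eef_pos: [0.5207, 0.1049, 0.0076]
tcp_rot: [-3.141, -0.0, 2.013]
ft_force: [-0.7, 0.8, 1.2]
gripper_width: 0.0
finger_force: 0.5
```

```bash
python3 - <<'E'
from h import *
dst()
P,ok=cloud("scene",cams.snapshot("scene")[1]);o=own(P);z=P[...,2]
m=ok&(o[...,0]<-.09)&(o[...,0]>-.29)&(o[...,1]>-.07)&(o[...,1]<.11)&(z>.079)&(z<.088);print(len(o[m]),rect(o[m]))
E
```

```text
t 20.5 a 0.937 local [ -44.6 -132.8] z 0.0076 Fsquare 1.0 [-0.7  0.8  1.2]
280 (array([-175. ,   60.4]), array([184. ,  48.1]), 35.63, 280)
```

Request:
drive_tool(plan=[0, -6.6, -2, 0, -0.05, 0, -6.6, -2, 0, -0.05, 0, -6.6, -2, 0, -0.05, 0, -6.6, -2, 0, -0.05, 0, -6.6, -2, 0, -0.05])

```text
time: 21.05
eef_pos: [0.5291, 0.0716, 0.0075]
tcp_rot: [-3.141, -0.0, 2.262]
ft_force: [-1.2, -0.0, -0.4]
gripper_width: 0.0001
finger_force: 0.5
```

Request:
drive_tool(plan=[0, -6.7, -2, 0, -0.05, 0, -6.7, -2, 0, -0.05, 0, -6.7, -2, 0, -0.05, 0, -6.7, -2, 0, -0.05, 0, -6.7, -2, 0, -0.05])

```text
time: 21.55
eef_pos: [0.5458, 0.041, 0.0075]
tcp_rot: [-3.141, -0.0, 2.512]
ft_force: [-1.7, 0.6, 0.0]
gripper_width: 0.0002
finger_force: 0.5
```

Request:
drive_tool(plan=[0, -5.3, -1.6, 0, -0.04, 0, -5.3, -1.6, 0, -0.04, 0, -5.3, -1.6, 0, -0.04, 0, -4, -1.2, 0, -0.03, 0, -4, -1.2, 0, -0.03])

```text
time: 22.05
eef_pos: [0.5623, 0.0223, 0.0075]
tcp_rot: [-3.141, -0.0, 2.691]
ft_force: [-1.4, 0.5, 0.1]
gripper_width: 0.0002
finger_force: 0.5
```

```bash
python3 - <<'E'
from h import *
dst()
P,ok=cloud("scene",cams.snapshot("scene")[1]);o=own(P);z=P[...,2]
m=ok&(o[...,0]<-.09)&(o[...,0]>-.29)&(o[...,1]>-.09)&(o[...,1]<.11)&(z>.079)&(z<.088);print(len(o[m]),rect(o[m]))
E
```

```text
t 22.05 a 0.26 local [ -44.7 -131.7] z 0.0075 Fsquare 1.5 [-1.4  0.5  0.1]
200 (array([-141.4,   20. ]), array([186.9,  53.4]), 74.02, 200)
```

Request:
drive_tool(plan=[0, -2.7, -0.9, 0, -0.02, 0, -2.7, -0.9, 0, -0.02, 0, -2.7, -0.9, 0, -0.02, 0, -1.3, -0.4, 0, -0.01, 0, -1.3, -0.4, 0, -0.01])

```text
time: 22.6
eef_pos: [0.5707, 0.0146, 0.0076]
tcp_rot: [-3.141, -0.0, 2.77]
ft_force: [-0.3, -0.1, 0.1]
gripper_width: -0.0
finger_force: 0.3
```

Request:
drive_tool(plan=[0, -0.8, -0.2, 0, -0.006, 0, -0.8, -0.2, 0, -0.006, 0, -0.8, -0.2, 0, -0.006])

```text
time: 22.9
eef_pos: [0.5727, 0.0132, 0.0076]
tcp_rot: [-3.141, -0.0, 2.788]
ft_force: [-0.3, -0.3, 0.4]
gripper_width: 0.0001
finger_force: 0.4
```

```bash
python3 -c "
from h import *
dst()"
```

```text
t 22.9 a 0.162 local [ -44.3 -131.7] z 0.0076 Fsquare 0.1 [-0.3 -0.3  0.4]
```

Request:
drive_tool(plan=[0, -0.7, -0.2, 0, -0.005, 0, -0.7, -0.2, 0, -0.005, 0, -0.7, -0.2, 0, -0.005, 0, -0.7, -0.2, 0, -0.005, 0, -0.7, -0.2, 0, -0.005])

```text
time: 23.4
eef_pos: [0.5757, 0.0111, 0.0076]
tcp_rot: [-3.141, -0.0, 2.813]
ft_force: [-0.9, 0.3, 0.0]
gripper_width: 0.0001
finger_force: 0.4
```

Request:
drive_tool(plan=[0, -0.7, -0.2, 0, -0.005, 0, -0.7, -0.2, 0, -0.005, 0, -0.7, -0.2, 0, -0.005])

```text
time: 23.7
eef_pos: [0.5775, 0.0098, 0.0076]
tcp_rot: [-3.141, -0.0, 2.828]
ft_force: [-0.7, 1.1, -0.3]
gripper_width: -0.0001
finger_force: 0.4
```

Door angle is about 0.12 now, and there is no tongue contact yet.

Request:
drive_tool(plan=[0, -0.7, -0.2, 0, -0.005, 0, -0.7, -0.2, 0, -0.005, 0, -0.7, -0.2, 0, -0.005, 0, -0.7, -0.2, 0, -0.005])

```text
time: 24.1
eef_pos: [0.5792, 0.0085, 0.0075]
tcp_rot: [-3.141, -0.001, 2.848]
ft_force: [-7.1, 2.1, 3.9]
gripper_width: -0.0001
finger_force: 4.0
```

Request:
drive_tool(plan=[0, -0.6, -0.2, 0, -0.005, 0, -0.6, -0.2, 0, -0.005, 0, -0.6, -0.2, 0, -0.005])

```text
time: 24.4
eef_pos: [0.5808, 0.0075, 0.0076]
tcp_rot: [-3.141, -0.002, 2.863]
ft_force: [-8.0, 1.8, 4.3]
gripper_width: -0.0001
finger_force: 4.3
```

Request:
drive_tool(plan=[0, -0.6, -0.2, 0, -0.005, 0, -0.6, -0.2, 0, -0.005, 0, -0.6, -0.2, 0, -0.005])

```text
time: 24.7
eef_pos: [0.5822, 0.0064, 0.0075]
tcp_rot: [-3.141, -0.002, 2.878]
ft_force: [-8.8, 2.3, 4.0]
gripper_width: 0.0001
finger_force: 4.7
```

Request:
drive_tool(plan=[0, -0.6, -0.2, 0, -0.005, 0, -0.6, -0.2, 0, -0.005, 0, -0.6, -0.2, 0, -0.005])

```text
time: 25.0
eef_pos: [0.5838, 0.0054, 0.0075]
tcp_rot: [-3.142, -0.002, 2.893]
ft_force: [-9.4, 2.6, 5.2]
gripper_width: 0.0
finger_force: 5.0
```

Request:
drive_tool(plan=[0, -0.6, -0.2, 0, -0.005, 0, -0.6, -0.2, 0, -0.005, 0, -0.6, -0.2, 0, -0.005])

```text
time: 25.3
eef_pos: [0.5857, 0.0042, 0.0076]
tcp_rot: [-3.141, -0.001, 2.908]
ft_force: [-3.2, -0.4, 1.4]
gripper_width: -0.0002
finger_force: 1.3
```

Request:
drive_tool(plan=[0, -0.6, -0.2, 0, -0.005, 0, -0.6, -0.2, 0, -0.005])

```text
time: 25.5
eef_pos: [0.5875, 0.0033, 0.0077]
tcp_rot: [-3.142, 0.0, 2.918]
ft_force: [-0.2, -0.4, -0.1]
gripper_width: 0.0
finger_force: 0.0
```

The force dropped from 9.7 N to 0, which looks like the snap. I'll creep on gently until the stop is felt.

Request:
drive_tool(plan=[0, -0.5, -0.1, 0, -0.004, 0, -0.5, -0.1, 0, -0.004])

```text
time: 25.7
eef_pos: [0.5879, 0.0031, 0.0076]
tcp_rot: [-3.141, -0.001, 2.926]
ft_force: [-7.3, 1.5, 5.3]
gripper_width: 0.0
finger_force: 3.8
```

Request:
drive_tool(plan=[0, -0.5, -0.1, 0, -0.004])

```text
time: 25.8
eef_pos: [0.5879, 0.003, 0.0075]
tcp_rot: [-3.142, -0.002, 2.93]
ft_force: [-12.3, 2.8, 6.9]
gripper_width: 0.0
finger_force: 6.1
```

The stop is met at 12.6 N. Backing off, retreating and checking.

Request:
drive_tool(plan=[0, 2, 0, 0, 0, 0, 8, 0, 0, 0, 0, 25, 0, 0, 0, 0, 25, 0, -20, 0, 0, 0, 0, -40, 0])

```text
time: 26.3
eef_pos: [0.5256, 0.0163, 0.0655]
tcp_rot: [-3.141, -0.006, 2.93]
ft_force: [1.7, -0.5, 1.1]
gripper_width: -0.0003
finger_force: 0.0
```

Request:
drive_tool(plan=[0, 30, 0, -40, 0, 0, 40, 0, -30, 0, 0, 40, 0, 0, 0, 0, 0, 0, 0, 0, 0, 0, 0, 0, 0])

```text
time: 26.8
eef_pos: [0.4222, 0.0386, 0.138]
tcp_rot: [3.142, 0.002, 2.93]
ft_force: [0.7, -0.4, -0.1]
gripper_width: 0.0
finger_force: 0.0
```

```bash
python3 - <<'E'
from h import *
ims=[]
for n in("scene","top"):
    p,d=cams.snapshot(n);P,ok=cloud(n,d);o=own(P);z=P[...,2]
    m=ok&(o[...,0]<-.084)&(o[...,0]>-.2)&(o[...,1]>-.09)&(o[...,1]<.11)&(z>.077)&(z<.09);Q=o[m]
    v=cv2.fitLine((Q*1000).astype(np.float32),cv2.DIST_HUBER,0,.01,.01).ravel();print(n,rect(Q),"a",np.arctan2(-v[0],abs(v[1]))*np.sign(v[1]))
    ims.append(cv2.resize(p[90:290,220:440],(390,354)) if n=="top" else cv2.resize(p[130:330,230:450],(390,354)))
cv2.imwrite("pics/f.png",np.hstack(ims));dst()
E
```

```text
scene (array([-108.8,    9.1]), array([196.6,  48.5]), 89.91, 308) a -0.06342586
top (array([-106.4,    9. ]), array([ 43.5, 196. ]), 0.42, 368) a -0.06912704
t 26.9 a 0.021 local [-214.2 -131. ] z 0.1374 Fsquare 0.1 [-0.1  0.2 -0.2]
```

View pics/f.png

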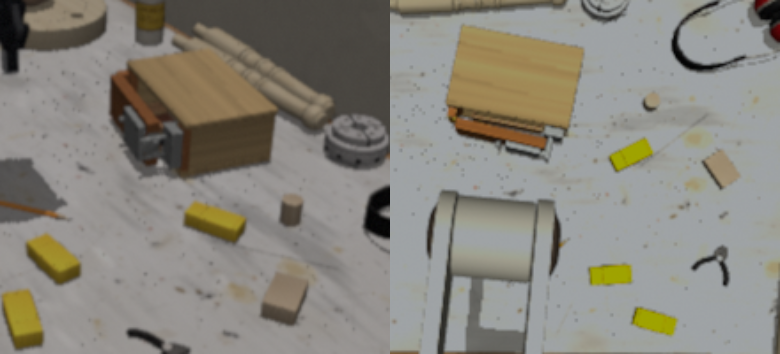

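The door is shut in both views (left (155,140), right (500,135)). The bystanders have not moved and the arm is clear.

```bash
python3 -c "
from cell import robot
print(robot.sign_off())"
```

```text
the job is handed in; nothing more can be done
None
```

The sanding block lies flat in the tray, the tray is fully home, and the door is shut and stayed shut on its own, with a clear snap (9.8 N dropping to 0; 12.6 N at the stop); one flaw was that the fingers pressed the tray against its end stop at about 74 N before I backed off, and the job is handed in.

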